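# Leak check: hold the shield box lid half open

### The arm

A 6-joint arm with a two-finger parallel gripper is mounted at the origin on the work surface. World frame = base frame: x ahead of the robot, y to its left, z up, the work surface at z = 0. Lengths are in m, angles in rad, forces in N, time in s.
With the tool pointing down it reaches from about 0.25 to 0.775 m from the base axis. Payload 4 kg.
Tool frame: the origin (TCP) lies at the very end of the fingers, on their centre line; the grasp point (between the pads) lies 19 mm behind it (robot.tcp_to_grasp is the distance from the TCP to the grasp point, in m); z points along the fingers, y is the line along which they close (so a half turn about z gives the same grasp; the last joint's range is limited). The gripper opens to 94 mm and grips with 3 to 60 N. Pads are 16 mm wide; open, the fingers measure 119 mm over their backs; the gripper's body (75 mm by 177 mm) begins 78 mm behind the grasp point.
Start: joints at [1.123, 0.087, 1.371, -0, 1.684, -0.103], TCP at [0.186, 0.518, 0.206] pointing down, gripper open.
Joint ranges: [-3.1, 3.1], [-0.76, 2.03], [0.27, 2.55], [-1.08, 4.22], [0.17, 2.65], [-2.57, 2.57]. Speed limits (rad/s): [2.79, 2.79, 3.14, 3.14, 3.14, 3.14].

### API

Orientations are given as [roll, pitch, yaw] about the fixed x, y, z axes, in that order (R = Rz(yaw) Ry(pitch) Rx(roll)).
In Python, from bench import robot, imaging, close_job gives the robot as it stands (robot), with the cameras (imaging) and the job as plain functions.
- The arm moves only by the tool nudge_tcp, called as name([rows], argument=value, ...), one row to a line, values as JSON. Schema: {"type":"object","properties":{"rows":{"type":"object","properties":{"jaw":{"type":"array","items":{"type":"number"},"minItems":1,"maxItems":20},"tx":{"type":"array","items":{"type":"number"},"minItems":1,"maxItems":20},"ty":{"type":"array","items":{"type":"number"},"minItems":1,"maxItems":20},"tz":{"type":"array","items":{"type":"number"},"minItems":1,"maxItems":20},"twist":{"type":"array","items":{"type":"number"},"minItems":1,"maxItems":20}},"additionalProperties":false,"required":["jaw","tx","ty","tz","twist"]},"only":{"type":"string"},"quiet":{"type":"boolean"},"lines":{"type":"string"}},"required":["rows"],"additionalProperties":false}. rows is an object with one list for each field, all of the same length, 1 to 20, a row being the entries at one place: jaw (the finger opening in m), tx, ty, tz (the shift in m), twist (a turn about the tool's z in rad); each row shifts and turns the commanded pose from where the row before left it, along the tool's axes as they then stand; what a row does not reach is not made up. A row lasts 1/12 s, in which the tool goes at most 0.0417 m and 0.125 rad, less where a joint would pass 70% of its speed; a pose out of reach is approached as far as the arm can. The fingers move at their own pace and stop on an object; the grip force is fixed at half the most. Time passes only in rows, so rows that do not move let the fingers close. The tool returns the time, the measured TCP pose, the force, the opening and the grip force at its end. only (a regular expression) keeps the lines of the reply that match it, lines (a string "A,B") keeps lines A to B, and quiet returns only ok. Input that does not fit is refused with a message, and nothing moves.
- robot.get_obs(): the state, without advancing time (a new reading comes with each control period).
- imaging.snapshot(name): name is "scene" or "top" or "wrist"; returns a dict with "color" (400x640x3 uint8, blue, green, red), "fx", "fy", "cx", "cy" (pixels), "extrinsics" (4x4, takes a point from world to camera coordinates). Camera axes: x right, y down, z forward; pixel columns grow to the right and rows downward; lengths in m; the calibration is good to about 2 mm. A picture is of the moment at which its call begins. There is no depth.
- close_job(): hands the job in; it is judged then, once.
The state is a dict: "time": time; "joint_positions": joint angles; "qvel": joint speeds; "joint_torque": joint torques, N m; "tool_pos": TCP position; "ee_rot": TCP orientation; "wrist_force": force on the tool from outside, world axes, zero at the start; "wrist_torque": the same for the moment, N m; "width": finger opening in m; "finger_force": force on a finger pad.
Only numpy, scipy, OpenCV 4.12 (cv2) and the standard library are available. Lean on these libraries where they do the work, as an engineer would, in place of code of your own. Each camera call takes 0.05 s, during which the arm holds its last target. There are 200 camera calls.

### The job

Leak check of a key-fob shield box: with its lid still shut, turn the numbered click sleeve on the blue attenuator to 5, then take the spring-shut lid by its steel bar handle, lift it to 50 degrees open (within 5 degrees) and hold it still there for the reading. Finish while holding: the program ends with the gripper still holding the lid up by the bar and the sleeve still at 5. Leave the other things on the bench where they are.

Things in the scene. Friction and masses are not known exactly. Their poses are not given: they have to be found in the camera images.
- case: aluminium shield box fixed to the bench, 180 (x) x 220 (y) x 100 mm high without lid; origin at the centre of its underside; +x points from handle side to hinge side. A white arc-shaped angle plate on its +y side, 83 to 107 mm from the hinge, up to 207 mm above the bench, has a tick per 10 degrees, 50 orange and longer; the lid's red-lined lower edge is read against it
- lid (a joint): opening of the lid in rad: 0 shut and level, grows as it opens upward, 50 degrees = 0.873, stop at 1.4. A grey plate 180 x 220 x 10 mm, 0.3 to 0.6 kg, hinged along the +x upper edge of the case. A spring and its weight pull it shut from every angle: 5 to 10 N at the bar lift and hold it; let go, it slams
- lid_hinge (a point): point on the lid's hinge axis, at the middle of the case's +x upper edge, 100 mm above the bench; the axis runs along the case's y. It turns with the lid
- grip_bar: the lid's handle: a level round steel bar 12 mm thick along the case's y, 98 mm clear between its end posts. Origin at mid bar: with the lid shut 150 mm to the -x side of the hinge axis, 50 mm above that axis, 40 mm above the lid's top face, 150 mm above the bench. It swings with the lid about the hinge axis and swivels easily about its own axis in its posts
- attenuator: blue instrument box fixed to the bench, 140 x 140 x 60 mm high; origin at the centre of its underside. On its black top white digits 0 to 7 stand around the sleeve, 49 mm from its axis, 20 degrees apart, clockwise seen from above: digit v lies 70 - 20 v degrees from the box's +x axis (counted towards +y)
- sleeve (a joint): angle of the sleeve in rad: 0 when its orange pointer is at digit 0, grows as it turns clockwise seen from above, 0.349 (20 degrees) per digit, 5 = 1.745, stop at 7 = 2.443. It clicks into a detent at every digit (about 0.1 Nm to turn past one) and pulls itself into the nearest one when let go
- sleeve_top (a point): centre of the top of the sleeve, on its vertical axis at the middle of the attenuator, 111 mm above the bench. The sleeve is a ribbed aluminium cylinder 40 mm in diameter; its grip is the upper 43 mm, over a 52 mm flange 7 mm high. An orange line on top and an orange pointer on the flange show its setting
- tester: black handheld fob tester with a red window, 100 x 170 x 36 mm; loose bystander, origin at the centre of its underside
- programmer: orange fob programmer, 110 x 140 x 55 mm; loose bystander, origin at the centre of its underside
- board_stack: stack of two green circuit boards on brass spacers, 70 x 90 x 46 mm; loose bystander, origin at the centre of its underside
- fob_a: black key fob, 60 x 36 x 14 mm; loose bystander, origin at the centre of its underside
- fob_b: black key fob, 60 x 36 x 14 mm; loose bystander, origin at the centre of its underside
- driver: blue-handled screwdriver lying down, 180 mm long; loose bystander, origin at the centre of its underside

How it is judged:
By the outcome, as a careful person would: the job done as asked, in the order asked, and still so for the second after the job is handed in, while the arm keeps its last pose, push and grip.
It also fails if it takes over 53 s, if anything falls off the work surface, if the arm or the gripper's body presses on something with over 40 N, if the wrist force passes 120 N, or if a joint passes its speed limit or range.

## Working session

There is one attempt and no reset: what is moved stays moved. The work goes in short steps, Python scripts to look and compute and a tool call to move; the robot and the scene stay as the last step left them, time stands still between calls to the robot, and variables do not carry over. Pictures are saved under pics/ and viewed, at most 10 in all, crops included, and the job is handed in when it is done.

```bash
mkdir -p pics; ls
```

Run:
```python
from bench import robot, imaging, close_job
import cv2,numpy as np,pickle
d={}
for n in("scene","top"):
    s=imaging.snapshot(n); cv2.imwrite(f"pics/{n}0.png",s["color"]); d[n]=s
    print(n,s["fx"],s["fy"],s["cx"],s["cy"],np.round(s["extrinsics"],4).tolist())
pickle.dump(d,open("snap0.pkl","wb"))
o=robot.get_obs(); print(o)
```

```text
bench.py
pics
scene 492.29439837574927 492.29439837574927 318.2126439852201 193.14515918037176 [[0.0638, 0.9977, 0.0209, -0.0476], [0.6224, -0.0234, -0.7824, -0.2944], [-0.7801, 0.063, -0.6225, 2.3599], [0.0, 0.0, 0.0, 1.0]]
top 497.65700602433685 497.65700602433685 315.605198430787 203.7990831079591 [[-0.0029, -1.0, -0.0035, -0.001], [-0.9873, 0.0034, -0.1591, 0.6084], [0.1591, 0.003, -0.9873, 1.542], [0.0, 0.0, 0.0, 1.0]]
{'time': 0.1, 'joint_positions': array([ 1.12290234e+00,  8.78858689e-02,  1.37207520e+00, -2.97885160e-05,
        1.68357728e+00, -1.03148667e-01]), 'qvel': array([-0.00010371, -0.00061897, -0.00300562, -0.00108446, -0.00105106,
        0.00082585]), 'joint_torque': array([ 2.27325334e-03, -3.41252518e+01, -3.03301406e+01,  7.19395140e-02,
        3.05052486e-02, -1.04163503e-04]), 'tool_pos': array([0.18570709, 0.51719052, 0.20443276]), 'ee_rot': array([-3.13965426e+00, -1.70891048e-04,  2.79684385e+00]), 'wrist_force': array([ 0.39574779,  0.19693338, -0.00885592]), 'wrist_torque': array([ 0.01798891, -0.05836588, -0.05566148]), 'finger_force': 0.0, 'width': 0.0939630229053332}
```

View pics/top0.png

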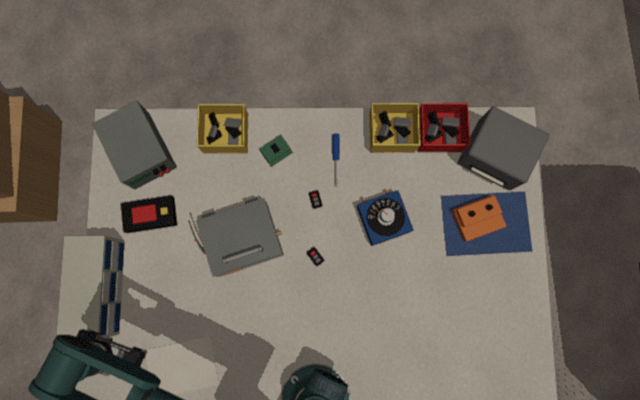

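View pics/scene0.png

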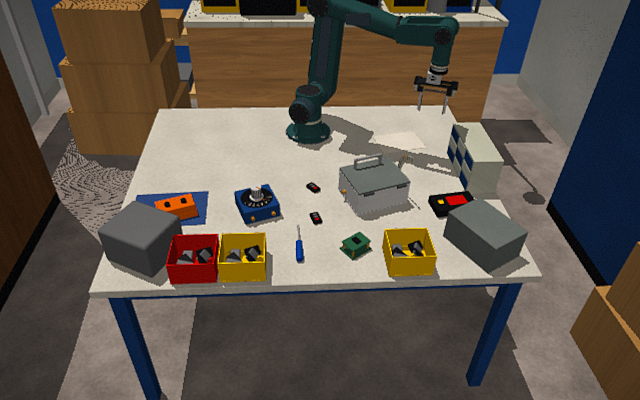

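Top view: case around (240,235) with its bar at (241,254), attenuator at (384,217), fobs between them. The scene view looks back at the robot, with the hinge side of the case facing that camera. Next, enlarged crops.

Run:
```python
import cv2,numpy as np,pickle
d=pickle.load(open("snap0.pkl","rb"))
t=d["top"]["color"];s=d["scene"]["color"]
def crop(im,x,y,w,h,k):return cv2.resize(im[y:y+h,x:x+w],None,fx=k,fy=k,interpolation=cv2.INTER_CUBIC)
a=crop(t,185,185,100,100,4);b=crop(t,350,180,70,70,400/70)
cv2.imwrite("pics/c1.png",np.hstack([a,b]))
```

```text
(no output)
```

View pics/c1.png

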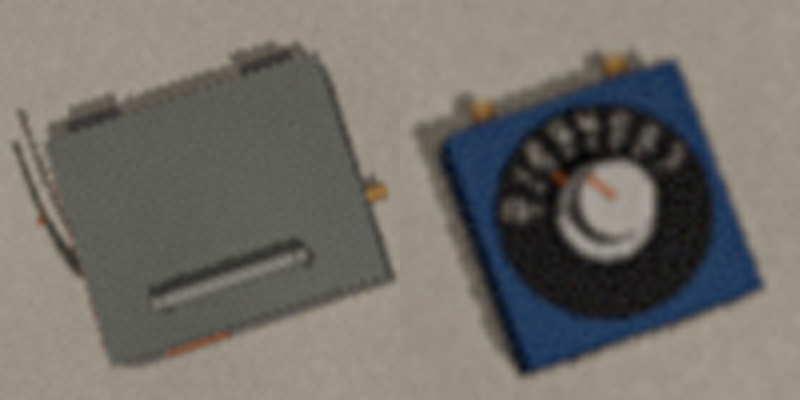

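Right half: pointer at (557,177), just before digit 1 or 2, with 0 at the far left (515,210). The hinge side of the case is at the top of the picture. I'll compute the poses now.

Create h.py:
```python
import numpy as np,pickle
def world(s,px,z):
    E=np.array(s["extrinsics"]);R,t=E[:3,:3],E[:3,3]
    c=-R.T@t; d=R.T@np.array([(px[0]-s["cx"])/s["fx"],(px[1]-s["cy"])/s["fy"],1])
    return c+d*(z-c[2])/d[2]
def proj(s,p):
    q=np.array(s["extrinsics"])@np.append(p,1); return np.array([s["fx"]*q[0]/q[2]+s["cx"],s["fy"]*q[1]/q[2]+s["cy"]])
def un(x,y,x0,y0,k): return ((x+.5)/k-.5+x0,(y+.5)/k-.5+y0)
```

Run:
```python
from h import *
s=pickle.load(open("snap0.pkl","rb"))["top"]
A=lambda x,y,z:world(s,un(x,y,185,185,4),z)
B=lambda x,y,z:world(s,un(x-400,y,350,180,400/70),z)
e=[A(154,298,.153),A(305,257,.153)];v=e[0]-e[1]
print("bar",e,np.linalg.norm(v),"mid",sum(e)/2,"yaw",np.degrees(np.arctan2(-v[0],v[1])))
L=[A(110,363,.11),A(394,280,.11),A(318,55,.11),A(50,130,.11)]
print("lid",[np.round(p,3) for p in L],[np.linalg.norm(L[i]-L[i-1]) for i in range(4)]); m=sum(L)/4; w=L[0]-L[1]; print(m,np.degrees(np.arctan2(-w[0],w[1])))
C=[B(443,145,.06),B(675,62,.06),B(762,287,.06),B(525,375,.06)]
print("att",[np.linalg.norm(C[i]-C[i-1]) for i in range(4)],sum(C)/4)
u=C[0]-C[3]+C[1]-C[2]; ya=np.degrees(np.arctan2(u[1],u[0]));print("yaw",ya)
st=B(613,198,.111);print("sleeve top",st)
c=(sum(C)/4)
for n,p,z in(("ptr",(557,177),.065),("line",(587,176),.111),("d0",(515,210),.06),("d4?",(592,124),.06),("d7?",(677,157),.06)):
    q=B(*p,z)-(c if n!="line" else st); print(n,np.hypot(*q[:2]),(70-(np.degrees(np.arctan2(q[1],q[0]))-ya))/20)
```

```text
bar [array([0.42811872, 0.26855568, 0.153     ]), array([0.45778848, 0.15820813, 0.153     ])] 0.11426668913849013 mid [0.4429536  0.21338191 0.153     ] yaw 15.04950966954245
lid [array([0.382, 0.308, 0.11 ]), array([0.443, 0.096, 0.11 ]), array([0.616, 0.155, 0.11 ]), array([0.558, 0.36 , 0.11 ])] [np.float64(0.1839641029317463), np.float64(0.2215834944082277), np.float64(0.18278995201630452), np.float64(0.21232041863854503)]
[0.4998553  0.22975164 0.11      ] 16.102057330648844
att [np.float64(0.13471477916938177), np.float64(0.1380768949111897), np.float64(0.13364332681076366), np.float64(0.13987536826667885)] [ 0.56210038 -0.2213443   0.06      ]
yaw 18.92135516824057
sleeve top [ 0.56524994 -0.22089253  0.111     ]
ptr 0.032545738319784585 1.9975878129051545
line 0.018115104089128788 2.0089749485112405
d0 0.047717569278864586 0.1707995440849402
d4? 0.05193103096716115 4.234285417274277
d7? 0.05410414163070853 7.0616548850224685
```

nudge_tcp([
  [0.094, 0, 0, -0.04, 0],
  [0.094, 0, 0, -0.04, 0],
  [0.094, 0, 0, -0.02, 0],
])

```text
refused: rows: the value is not of type 'object' (schema: type "object"). Nothing was moved.
```

Nothing moved. I misread the format; it is an object with one list for each field. Resending.

nudge_tcp(rows={"jaw":[0.094, 0.094, 0.094], "tx":[0, 0, 0], "ty":[0, 0, 0], "tz":[-0.04, -0.04, -0.02], "twist":[0, 0, 0]})

```text
time: 0.35
tool_pos: [0.186, 0.5179, 0.309]
ee_rot: [3.138, 0.0, 2.797]
wrist_force: [-0.0, -0.1, 1.2]
width: 0.0939
finger_force: 0.0
```

Sizes and heights agree (lid 0.18 x 0.22, box 0.14, bar mid consistent from the bar and the lid). The pointer is at 2, so the sleeve needs +60° clockwise. Moving above the sleeve.

nudge_tcp(rows={"jaw":[0.094, 0.094, 0.094, 0.094, 0.094, 0.094, 0.094, 0.094, 0.094, 0.094, 0.094, 0.094, 0.094, 0.094, 0.094, 0.094, 0.094, 0.094, 0.094, 0.094], "tx":[-0.03, -0.03, -0.03, -0.03, -0.03, -0.03, -0.03, -0.03, -0.03, -0.03, -0.03, -0.03, -0.03, -0.03, -0.03, -0.03, -0.03, -0.03, -0.03, -0.03], "ty":[-0.028, -0.028, -0.028, -0.028, -0.028, -0.028, -0.028, -0.028, -0.028, -0.028, -0.028, -0.028, -0.028, -0.028, -0.028, -0.028, -0.028, -0.028, -0.028, -0.028], "tz":[0, 0, 0, 0, 0, 0, 0, 0, 0, 0, 0, 0, 0, 0, 0, 0, 0, 0, 0, 0], "twist":[0, 0, 0, 0, 0, 0, 0, 0, 0, 0, 0, 0, 0, 0, 0, 0, 0, 0, 0, 0]})

```text
time: 2.02
tool_pos: [0.5617, -0.2142, 0.3047]
ee_rot: [3.141, -0.001, 2.796]
wrist_force: [-0.5, 0.4, -0.1]
width: 0.0941
finger_force: 0.0
```

Run:
```python
from bench import robot, imaging, close_job
import numpy as np
o=robot.get_obs();print(o["joint_positions"])
p=o["tool_pos"];y=o["ee_rot"][2]
d=np.array([.564,-.221])-p[:2];print("tool d",d@[np.cos(y),np.sin(y)],d@[np.sin(y),-np.cos(y)])
```

```text
[-4.58746627e-01  2.08567224e-01  1.03859687e+00  2.88689423e-04
  1.89554247e+00 -1.68423078e+00]
tool d -0.004485368586336943 -0.005637643968708258
```

nudge_tcp(rows={"jaw":[0.094, 0.094], "tx":[-0.004, 0], "ty":[-0.006, 0], "tz":[0, 0], "twist":[0, 0]})

```text
time: 2.18
tool_pos: [0.5631, -0.2217, 0.3024]
ee_rot: [3.141, -0.005, 2.793]
wrist_force: [0.2, 0.0, -0.4]
width: 0.0939
finger_force: 0.0
```

Run:
```python
from bench import robot, imaging, close_job
import cv2,pickle
s=imaging.snapshot("wrist");pickle.dump(s,open("w1.pkl","wb"));cv2.imwrite("pics/w1.png",s["color"])
from h import *
print(proj(s,np.array([.564,-.221,.111])),robot.get_obs()["tool_pos"])
```

```text
[315.68102352 179.85061906] [ 0.56280313 -0.21980163  0.30371661]
```

View pics/w1.png

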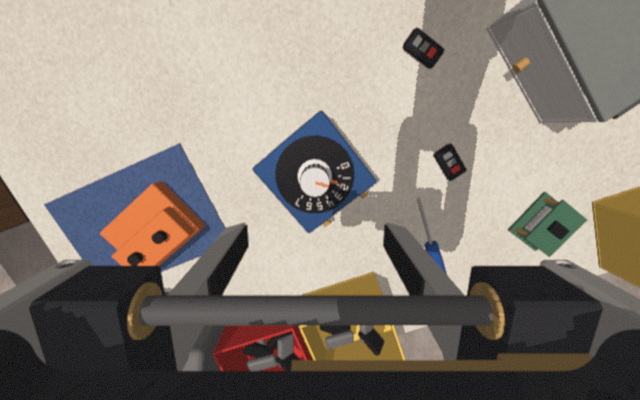

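The wrist view shows the sleeve top at about (315,179), against a predicted (315.7,179.9), and the pointer at digit 2. Going down and closing.

nudge_tcp(rows={"jaw":[0.094, 0.094, 0.094, 0.094, 0.094, 0.094, 0.094, 0.094, 0.094], "tx":[0, 0, 0, 0, 0, 0, 0, 0, 0], "ty":[0, 0, 0, 0, 0, 0, 0, 0, 0], "tz":[0.036, 0.036, 0.036, 0.036, 0.036, 0.03, 0.015, 0, 0], "twist":[0, 0, 0, 0, 0, 0, 0, 0, 0]})

```text
time: 2.98
tool_pos: [0.5625, -0.2173, 0.0808]
ee_rot: [3.141, -0.001, 2.799]
wrist_force: [-0.1, -0.2, 0.5]
width: 0.0941
finger_force: 0.0
```

nudge_tcp(rows={"jaw":[0.03, 0.03, 0.03, 0.03, 0.03, 0.03, 0.03, 0.03], "tx":[0, 0, 0, 0, 0, 0, 0, 0], "ty":[0, 0, 0, 0, 0, 0, 0, 0], "tz":[0, 0, 0, 0, 0, 0, 0, 0], "twist":[0, 0, 0, 0, 0, 0, 0, 0]})

```text
time: 3.65
tool_pos: [0.5626, -0.2205, 0.0805]
ee_rot: [-3.139, -0.0, 2.796]
wrist_force: [-1.9, -7.1, -2.3]
width: 0.0439
finger_force: 3.8
```

nudge_tcp(rows={"jaw":[0.03, 0.03, 0.03, 0.03], "tx":[0, 0, 0, 0], "ty":[0, 0, 0, 0], "tz":[0, 0, 0, 0], "twist":[0, 0, 0, 0]})

```text
time: 3.98
tool_pos: [0.5618, -0.2228, 0.0804]
ee_rot: [-3.135, -0.0, 2.795]
wrist_force: [-2.9, -7.5, -0.2]
width: 0.0388
finger_force: 30.0
```

nudge_tcp(rows={"jaw":[0.03, 0.03, 0.03, 0.03, 0.03, 0.03, 0.03, 0.03, 0.03, 0.03, 0.03, 0.03, 0.03, 0.03, 0.03, 0.03], "tx":[0, 0, 0, 0, 0, 0, 0, 0, 0, 0, 0, 0, 0, 0, 0, 0], "ty":[-0.004, 0, 0, 0, 0, 0, 0, 0, 0, 0, 0, 0, 0, 0, 0, 0], "tz":[0, 0, 0, 0, 0, 0, 0, 0, 0, 0, 0, 0, 0, 0, 0, 0], "twist":[0, 0, 0.1, 0.1, 0.1, 0.1, 0.1, 0.1, 0.1, 0.1, 0.1, 0.1, 0.047, 0, 0, 0]})

```text
time: 5.32
tool_pos: [0.5641, -0.2209, 0.0804]
ee_rot: [3.136, -0.002, 1.751]
wrist_force: [5.8, 3.8, -1.9]
width: 0.0387
finger_force: 30.0
```

nudge_tcp(rows={"jaw":[0.094, 0.094, 0.094, 0.094, 0.094, 0.094, 0.094, 0.094, 0.094, 0.094, 0.094, 0.094, 0.094, 0.094, 0.094, 0.094], "tx":[0, 0, 0, 0, 0, 0, 0, 0, 0, 0, 0, 0, 0, 0, 0, 0], "ty":[0, 0, 0, 0, 0, 0, 0, 0, 0, 0, 0, 0, 0, 0, 0, 0], "tz":[0, 0, 0, 0, 0, 0, 0, 0, -0.015, -0.03, -0.04, -0.04, -0.04, -0.04, -0.02, 0], "twist":[0, 0, 0, 0, 0, 0, 0, 0, 0, 0, 0, 0, 0, 0, 0, 0]})

```text
time: 6.65
tool_pos: [0.5633, -0.2238, 0.3133]
ee_rot: [3.131, 0.008, 1.75]
wrist_force: [-0.2, 0.3, 0.7]
width: 0.094
finger_force: 0.0
```

Run:
```python
from bench import robot, imaging, close_job
import cv2
s=imaging.snapshot("wrist");im=s["color"]
t=imaging.snapshot("top");cv2.imwrite("pics/t2.png",t["color"])
import pickle;pickle.dump((s,t),open("w2.pkl","wb"))
cv2.imwrite("pics/w2.png",cv2.resize(im[80:260,200:440],None,fx=3,fy=3,interpolation=cv2.INTER_CUBIC))
```

```text
(no output)
```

View pics/w2.png

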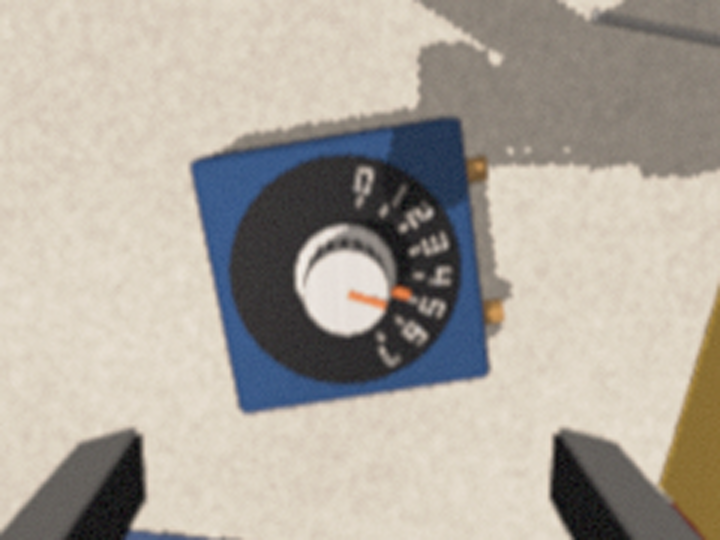

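The pointer (401,293) is in line with digit 5 (432,307), so the sleeve is at 5. Next, the bar.

nudge_tcp(rows={"jaw":[0.094, 0.094, 0.094, 0.094, 0.094, 0.094, 0.094, 0.094, 0.094, 0.094, 0.094, 0.094, 0.094, 0.094, 0.094, 0.094], "tx":[0, 0.03, 0.04, 0.04, 0.04, 0.04, 0.04, 0.04, 0.04, 0.04, 0.04, 0.04, 0.02, 0, 0, 0], "ty":[0, 0, 0, 0, 0, 0, 0, 0, 0, 0, 0, 0, 0, 0, 0, 0], "tz":[0, 0, 0, 0, 0, 0, 0, 0, 0, 0, 0, 0, 0, 0, 0, 0], "twist":[-0.095, 0, 0, 0, 0, 0, 0, 0, 0, 0, 0, 0, 0, 0, 0, 0]})

```text
time: 8.08
tool_pos: [0.4397, 0.2094, 0.3037]
ee_rot: [-3.138, 0.001, 1.844]
wrist_force: [-0.2, -0.3, 0.6]
width: 0.0939
finger_force: 0.0
```

Run:
```python
from bench import robot, imaging, close_job
import cv2,pickle
from h import *
s=imaging.snapshot("wrist");im=s["color"];pickle.dump(s,open("w3.pkl","wb"))
cv2.imwrite("pics/w3.png",im)
c,n=np.cos(np.radians(15.7)),np.sin(np.radians(15.7))
b=np.array([.4425,.2133,.15]);print([proj(s,b+k*np.array([-n,c,0])) for k in(-.05,0,.05)])
o=robot.get_obs();print(o["tool_pos"],o["ee_rot"],o["joint_positions"])
```

```text
[array([317.75909669, 221.56970298]), array([317.82587798, 183.10794869]), array([317.89800078, 141.56982342])]
[0.43997902 0.20910235 0.30414561] [-3.13924214e+00  6.43805144e-04  1.84329152e+00] [ 3.27577264e-01 -4.97022105e-02  1.31609047e+00 -5.38568278e-04
  1.87758674e+00  5.49207937e-02]
```

View pics/w3.png

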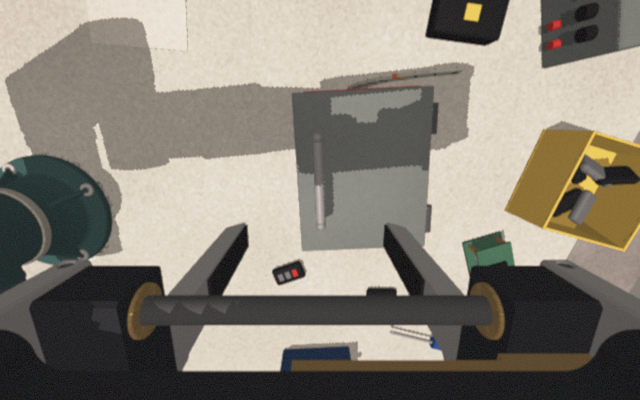

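The bar runs from (318,137) to (321,228), mid about (319.5,182), against a predicted (317.8,183): within 2 mm. Descend and grip.

nudge_tcp(rows={"jaw":[0.06, 0.06, 0.06, 0.06, 0.06, 0.06, 0.06, 0.06, 0.06, 0.06], "tx":[0.004, 0, 0, 0, 0, 0, 0, 0, 0, 0], "ty":[0.004, 0, 0, 0, 0, 0, 0, 0, 0, 0], "tz":[0, 0.03, 0.035, 0.035, 0.035, 0.025, 0.013, 0, 0, 0], "twist":[0, 0, 0, 0, 0, 0, 0, 0, 0, 0]})

```text
time: 8.97
tool_pos: [0.4439, 0.215, 0.134]
ee_rot: [3.139, -0.0, 1.844]
wrist_force: [0.2, 0.5, -0.1]
width: 0.06
finger_force: 0.0
```

nudge_tcp(rows={"jaw":[0.005, 0.005, 0.005, 0.005, 0.005, 0.005, 0.005, 0.005, 0.005, 0.005, 0.005, 0.005], "tx":[0, 0, 0, 0, 0, 0, 0, 0, 0, 0, 0, 0], "ty":[0, 0, 0, 0, 0, 0, 0, 0, 0, 0, 0, 0], "tz":[0, 0, 0, 0, 0, 0, 0, 0, 0, 0, 0, 0], "twist":[0, 0, 0, 0, 0, 0, 0, 0, 0, 0, 0, 0]})

```text
time: 9.97
tool_pos: [0.4417, 0.215, 0.1323]
ee_rot: [-3.139, -0.0, 1.845]
wrist_force: [-5.9, -1.3, 2.6]
width: 0.0114
finger_force: 29.9
```

Gripped (width 11.4 mm, 30 N). Lifting along the arc to about 40°, then checking.

nudge_tcp(rows={"jaw":[0.005, 0.005, 0.005, 0.005, 0.005, 0.005, 0.005, 0.005, 0.005, 0.005, 0.005, 0.005, 0.005, 0.005, 0.005], "tx":[0, 0, 0, 0, 0, 0, 0, 0, 0, 0, 0, 0, 0, 0, 0], "ty":[0, 0.002, 0.002, 0.002, 0.003, 0.003, 0.003, 0.003, 0.003, 0.003, 0.004, 0.004, 0.004, 0.004, 0.004], "tz":[-0.005, -0.005, -0.005, -0.005, -0.005, -0.005, -0.005, -0.005, -0.004, -0.004, -0.004, -0.004, -0.004, -0.004, -0.004], "twist":[0, 0, 0, 0, 0, 0, 0, 0, 0, 0, 0, 0, 0, 0, 0]})

```text
time: 11.22
tool_pos: [0.4832, 0.2286, 0.1999]
ee_rot: [-3.137, -0.004, 1.846]
wrist_force: [-1.4, 6.9, -10.3]
width: 0.0111
finger_force: 29.9
```

nudge_tcp(rows={"jaw":[0.005, 0.005, 0.005, 0.005, 0.005, 0.005, 0.005, 0.005], "tx":[0, 0, 0, 0, 0, 0, 0, 0], "ty":[0.004, 0.004, 0.004, 0.004, 0.005, 0, 0, 0], "tz":[-0.003, -0.003, -0.003, -0.003, -0.004, 0, 0, 0], "twist":[0, 0, 0, 0, 0, 0, 0, 0]})

```text
time: 11.88
tool_pos: [0.5024, 0.235, 0.2155]
ee_rot: [-3.135, -0.005, 1.847]
wrist_force: [-4.9, 8.5, -8.6]
width: 0.0114
finger_force: 29.9
```

Create ang.py:
```python
from bench import robot, imaging, close_job
import numpy as np
o=robot.get_obs();p=o["tool_pos"]
d=p-np.array([.4417,.215,.1323]);u=np.array([.963,.271])
x=-.15+d[:2]@u; z=.05+d[2]
print("t",o["time"],"ang",161.57-np.degrees(np.arctan2(z,x)),"r",np.hypot(x,z),"side",d[:2]@[-.271,.963],"F",o["wrist_force"],o["width"],o["finger_force"])
```

```bash
python3 ang.py
```

```text
t 11.8833 ang 38.694952269282496 r 0.15864249225663216 side 0.002803528613300873 F [-4.93108864  8.53449997 -8.63234397] 0.0113882486341855 29.90116238594055
```

nudge_tcp(rows={"jaw":[0.005, 0.005, 0.005, 0.005, 0.005, 0.005, 0.005, 0.005, 0.005, 0.005], "tx":[0.001, 0.001, 0.001, 0, 0, 0, 0, 0, 0, 0], "ty":[0.004, 0.005, 0.005, 0.005, 0.005, 0.004, 0, 0, 0, 0], "tz":[-0.003, -0.003, -0.003, -0.002, -0.002, -0.001, 0, 0, 0, 0], "twist":[0, 0, 0, 0, 0, 0, 0, 0, 0, 0]})

```text
time: 12.72
tool_pos: [0.5298, 0.2441, 0.2303]
ee_rot: [-3.137, -0.002, 1.846]
wrist_force: [-5.7, 4.3, -8.5]
width: 0.0114
finger_force: 29.9
```

```bash
python3 ang.py
```

Run:
```python
from bench import robot, imaging, close_job
import cv2,pickle,numpy as np
d={n:imaging.snapshot(n) for n in("top","scene")};pickle.dump(d,open("s4.pkl","wb"))
f=lambda im,x,y,w,h,k:cv2.resize(im[y:y+h,x:x+w],None,fx=k,fy=k,interpolation=cv2.INTER_CUBIC)
cv2.imwrite("pics/s4.png",np.hstack([f(d["top"]["color"],170,170,100,125,4),f(d["scene"]["color"],330,115,100,125,4)]))
```

```text
t 12.7167 ang 50.41732678309347 r 0.1586422187184265 side 0.004144831816836481 F [-5.70489084  4.28468944 -8.47305797] 0.01138523194803187 29.91263508796692
```

View pics/s4.png

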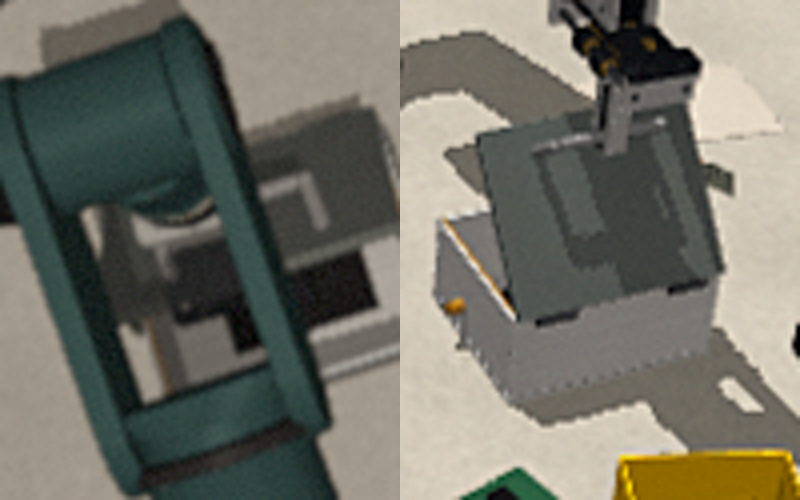

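The lid is held up by the bar. Crop corners: free (478,137) and (690,105), hinge (520,320) and (722,270). I'll fit the angle from these as an independent check.

Run:
```python
from h import *
from scipy.optimize import least_squares
s=pickle.load(open("s4.pkl","rb"))["scene"]
px=np.array([un(x-400,y,330,115,4) for x,y in((478,137),(690,105),(722,270),(520,320))])
def m(p):
    hx,hy,w,t=p;c,n=np.cos(w),np.sin(w);r=[]
    for L,y in((.18,-.11),(.18,.11),(0,.11),(0,-.11)):
        a=-L*np.cos(t)+.01*np.sin(t);z=.1+L*np.sin(t)+.01*np.cos(t)
        r.append(proj(s,np.array([hx+c*a-n*y,hy+n*a+c*y,z])))
    return (np.array(r)-px).ravel()
f=least_squares(m,[.5864,.2547,.28,.87]);print(f.x,np.degrees(f.x[2:]),f.fun.round(1))
for w in(15,16,17,18):
    q=np.radians(w);g=least_squares(lambda p:m([p[0],p[1],q,p[2]]),[.5864,.2547,.87]);print(w,g.x[:2],np.degrees(g.x[2]),g.cost)
```

```bash
python3 ang.py
```

```text
[0.58840049 0.26159108 0.26316967 0.74349945] [15.07851161 42.59938073] [-1.1 -0.8 -1.  -1.9  2.5  1.9 -0.4  0.1]
15 [0.58835501 0.26161949] 42.424343893767414 8.335143777845525
16 [0.58887367 0.26114644] 44.75924130299377 8.454925275989613
17 [0.58921069 0.26045426] 47.27379706421998 8.829614570925205
18 [0.58930024 0.25962902] 49.82334773151293 9.436169670899874
t 12.8167 ang 50.4176095291547 r 0.1586555092259238 side 0.004129531139151423 F [-4.54039579  3.41754674 -9.16630799] 0.011013029742180554 29.9125537276268
```

Run:
```python
from bench import robot, imaging, close_job
import cv2,pickle,numpy as np
w=imaging.snapshot("wrist");pickle.dump(w,open("w5.pkl","wb"))
s=pickle.load(open("s4.pkl","rb"))["scene"]["color"]
a=cv2.resize(s[135:205,340:420],None,fx=5.5,fy=5.5,interpolation=cv2.INTER_CUBIC)
b=cv2.resize(w["color"][:,160:480],(360,385+65),interpolation=cv2.INTER_CUBIC)
c=np.zeros((450,800,3),np.uint8);c[:385,:440]=a;c[:,440:]=b
cv2.imwrite("pics/s5.png",c)
```

```text
(no output)
```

View pics/s5.png

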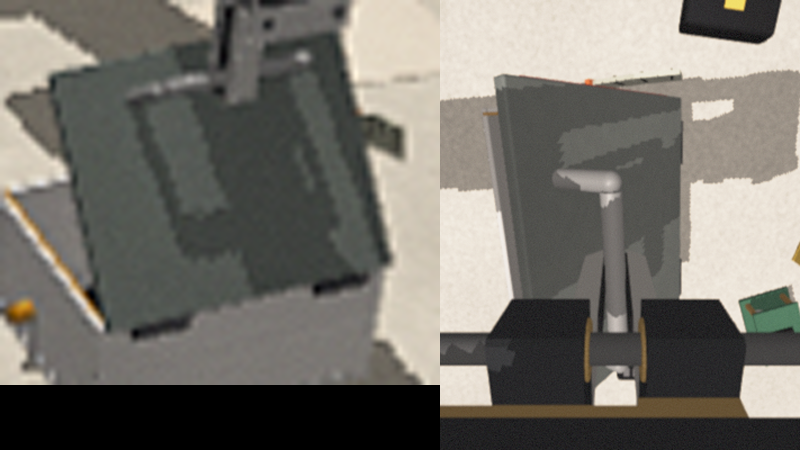

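Run:
```python
from h import *
from scipy.optimize import least_squares
w=pickle.load(open("w5.pkl","rb"));s=pickle.load(open("s4.pkl","rb"))["scene"]
W=lambda x,y:np.array(un(x-440,y,160,0,1.125));S=lambda x,y:np.array(un(x,y,340,135,5.5))
def P(p,r,h,y,t):
    hx,hy,q=p;c,n=np.cos(q),np.sin(q);a=-r*np.cos(t)+h*np.sin(t)
    return np.array([hx+c*a-n*y,hy+n*a+c*y,.1+r*np.sin(t)+h*np.cos(t)])
# scene: four top-face corners; wrist: free +y and hinge +y lower edge, hinge -y side
obs=[(s,S(52,75),.18,.01,-.11),(s,S(338,36),.18,.01,.11),(s,S(390,262),0,.01,.11),(s,S(102,330),0,.01,-.11),
     (w,W(497,77),.18,.0,.11),(w,W(681,98),0,.01,.11)]
f=least_squares(lambda v:np.concatenate([proj(c,P(v[:3],r,h,y,v[3]))-px for c,px,r,h,y in obs]),[.5864,.2547,.28,.87],loss="soft_l1")
print(f.x,np.degrees(f.x[2:]),f.fun.round(1))
for d in(40,50,60):
    print(d,[((proj(w,P(f.x[:3],r,0,.113,np.radians(d)))-[160,0])*1.125+[440,0]).round(0) for r in(.083,.095,.107)])
```

```text
[0.58577663 0.25908362 0.3212133  0.91253224] [18.40416644 52.28424574] [ 0.1 -0.3  0.6 -4.3  0.7  0.9  1.2  1.2 -0.1 -0.1 -0.   0.7]
40 [array([600.,  92.]), array([587.,  91.]), array([573.,  90.])]
50 [array([613.,  89.]), array([602.,  87.]), array([590.,  86.])]
60 [array([630.,  86.]), array([621.,  84.]), array([612.,  82.])]
```

The kinematics give 50.4° at constant radius, the image fit about 52°, and the orange 50 tick at (588,82) sits right at the lid edge. I'll hold for a second, check for creep and hand in.

nudge_tcp(rows={"jaw":[0.005, 0.005, 0.005, 0.005, 0.005, 0.005, 0.005, 0.005, 0.005, 0.005, 0.005, 0.005], "tx":[0, 0, 0, 0, 0, 0, 0, 0, 0, 0, 0, 0], "ty":[0, 0, 0, 0, 0, 0, 0, 0, 0, 0, 0, 0], "tz":[0, 0, 0, 0, 0, 0, 0, 0, 0, 0, 0, 0], "twist":[0, 0, 0, 0, 0, 0, 0, 0, 0, 0, 0, 0]})

```text
time: 13.87
tool_pos: [0.5298, 0.2441, 0.2303]
ee_rot: [-3.137, -0.002, 1.846]
wrist_force: [-6.0, 4.0, -8.9]
width: 0.0108
finger_force: 29.9
```

```bash
python3 ang.py && python3 -c "
from bench import robot, imaging, close_job
print(close_job())"
```

```text
t 13.8667 ang 50.40408705091724 r 0.15865967444593573 side 0.004156711951110321 F [-5.99181878  3.96396816 -8.94580881] 0.010807187315888419 29.912578761577606
the job is handed in; nothing more can be done
None
```

The sleeve was turned to 5 with the lid shut, and the lid is now held still by its bar at about 50° (50.4° from the arm position, about 52° from the camera fit); I handed the job in at about 14 s without seeing the verdict.

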